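# Return a bur cassette to its place in the tight row

### The job

Stand the loose bur cassette back in the row on the tray, in the middle with two cassettes on each side: first make room by gently nudging the cassettes of the row apart along the tray, then slide the loose one down into the gap until it stands on the tray floor, upright and square with the others, and let go. The cassettes are thin shells: do not squeeze them hard against one another or set one down hard, keep the row standing on the tray, and leave the other things on the bench where they are.

Things in the scene. Friction and masses are not known exactly. Their poses are not given: they have to be found in the camera images.
- tray: Dark steel tray fixed to the bench, 70 mm deep (x), 320 mm long (y, along the row). Floor 6 mm above the bench; lips along front and back, 16 mm high from the bench, 5 mm thick, 60 mm apart inside; ends open. Origin: centre of its underside on the bench; z up. The row stands on it between two bookends.
- tray_floor (a point): Point on the tray floor at its centre, 6 mm above the bench; axes as the tray. Two aluminium bookends (56 mm wide, 74 high, 4 thick, foot and knob outside) are clamped rigidly across the row. Where they stand differs each time and is not measured: feel for them (or look). Between them is room for five cassettes and only 2 to 4 mm more, so as a rule both pairs must go up to their bookends.
- case_loose: Loose bur cassette, upright on the bench left or right of the tray: closed grey plastic box 50 mm deep (x), 40 thick (y), 90 high, 0.10 to 0.21 kg. The lowest 8 mm taper to 37 mm thick (along y). Origin: centre of the underside; z up. Can be taken from above by front and back faces. Thin shell: cracks if cassettes press each other with over 17 N or it presses the tray with over 30 N.
- case_1: Bur cassette of the row, outermost on the tray's +y side (the robot's left). Same make and size as the loose one; stands upright in the row. Origin: centre of the underside. Stands 1 to 21 mm from its bookend.
- case_2: Second bur cassette of the row from the tray's +y side; the loose one goes between this and case_3. Same make and size as the loose one; stands upright in the row. Origin: centre of the underside. Can be gripped front and back and dragged along the tray with 1 to 3 N (more if the grip presses it down: lift it 2 mm), pushing case_1 ahead; the force rises steeply once case_1 meets the bookend.
- case_3: Third bur cassette of the row from the +y side. Same make and size as the loose one; stands upright in the row. Origin: centre of the underside. Gap to case_2 at the start 14 to 16 mm, too narrow for the loose one. Can be dragged to the tray's -y side in the same way, pushing case_4 to the other bookend.
- case_4: Bur cassette of the row, outermost on the tray's -y side. Same make and size as the loose one; stands upright in the row. Origin: centre of the underside.
- jar: Bystander: round jar with black cap, 48 mm across, 75 mm high, standing on the bench on the side of the tray where the loose cassette is not. Origin: centre of the underside.
- bur_block: Bystander: wooden block 75 x 120 x 30 mm (x, y, z) full of upright burs up to 74 mm above the bench, beyond the tray. Origin: centre of the underside.
- needle_file: Bystander: hand tool 170 mm long with blue handle, lying on the bench beyond the tray. Origin: about the middle of its underside.
Mind the look-alikes: they are no part of the job. What is shaped like the case_2 but orange is not meant.

How it is judged:
By the outcome, as a careful person would: the job done as asked, in the order asked, and still so for the second after the job is handed in, with the robot touching nothing.
It also fails if it takes over 72 s, if anything falls off the work surface, if the arm or the gripper's body presses on something with over 40 N, if the wrist force passes 120 N, or if a joint passes its speed limit or range.

### The arm

A 6-joint arm with a two-finger parallel gripper is mounted at the origin on the work surface. World frame = base frame: x ahead of the robot, y to its left, z up, the work surface at z = 0. Lengths are in mm, angles in rad, forces in N, time in s.
With the tool pointing down it reaches from about 250 to 775 mm from the base axis. Payload 4 kg.
Tool frame: the origin (TCP) lies at the very end of the fingers, on their centre line; the grasp point (between the pads) lies 19 mm behind it (arm.tcp_to_grasp is the distance from the TCP to the grasp point, in mm); z points along the fingers, y is the line along which they close (so a half turn about z gives the same grasp; the last joint's range is limited). The gripper opens to 85 mm and grips with 20 to 120 N. Pads are 22 mm wide; open, the fingers measure 114 mm over their backs; the gripper's body (76 mm by 85 mm) begins 54 mm behind the grasp point. The pads swing forward as they close: fully open they stand 13 mm farther back than shut.
Start: joints at [1.095, 0.087, 1.371, -0, 1.684, -0.103], TCP at [200.333, 512.235, 231.341] pointing down, gripper open.
Joint ranges: [-3.1, 3.1], [-0.76, 2.03], [0.27, 2.55], [-1.08, 4.22], [0.17, 2.65], [-2.57, 2.57]. Speed limits (rad/s): [2.79, 2.79, 3.14, 3.14, 3.14, 3.14].

### API

Orientations are given as a unit quaternion [x, y, z, w].
In Python, from bench import arm, cams, job gives the robot as it stands. The module is installed in compiled form; this text tells all that it offers.
- The arm moves only by the tool move_arm, never from a script. Its argument "series" is a list of rows, each a list of 5 numbers: the shift along the tool's x, y, z in cm, then the turn about the tool's z in rad, then the closure in counts, from 0 (fully open) to 255 (shut). A call has 1 to 5 rows; each row shifts and turns the commanded pose from where the row before left it, along the tool's axes as they then stand; what a row does not reach is not made up. A row lasts 1/8 s, in which the tool goes at most 62.5 mm and 10.7 degrees, less where a joint would pass 70% of its speed; a pose out of reach is approached as far as the arm can. A call with a gripper value outside its range is refused whole. The fingers move at their own pace and stop on an object; the grip force is fixed at half the most. Time passes only in rows, so rows that do not move let the fingers close. It gives the time, the measured TCP pose, the force, the opening and the grip force at its end, in the units of the state.
- arm.get_state(): the state, without advancing time (a new reading comes with each control period).
- cams.get_image(name): name is "scene" or "top"; returns (picture, depth): 384x512x3 uint8, red, green, blue; 384x512 float32, mm along the optical axis (not along the pixel's ray), 0 where there is no reading.
- cams.calibration(name): a dict with "fovy" (degrees; the focal length in pixels is half the picture's height over the tangent of half this angle, whatever the lens; pixels are square), "cx", "cy" (the principal point, pixels), "k1" (the pictures are not rectified: a ray, as slopes to the right and down, at radius r is drawn at 1 + k1 r^2 times it, then the intrinsics apply), "R" (3x3) and "t" (3): a world point X has camera coordinates R X + t. Camera axes: x right, y down, z forward; pixel columns grow to the right and rows downward; lengths in mm; the calibration is good to about 2 mm. A picture is of the moment at which its call begins. calibration takes no time and is no camera call.
- job.sign_off(): hands the job in; it is judged then, once.
The state is a dict: "clock": time; "q": joint angles; "qvel": joint speeds; "tau": joint torques, N m; "eef_pos": TCP position; "orientation": TCP orientation; "wrist_force": force on the tool from outside, world axes, zero at the start; "torque": the same for the moment, N m; "opening": finger opening in mm; "gripper_force": force on a finger pad.
Only numpy, scipy, OpenCV 4.12 (cv2) and the standard library are available. Lean on these libraries where they do the work, as an engineer would, in place of code of your own. Each camera call takes 0.05 s, during which the arm holds its last target. There are 200 camera calls.

## Working session

There is one attempt and no reset: what is moved stays moved. The work goes in short steps, Python scripts to look and compute and a tool call to move; the robot and the scene stay as the last step left them, time stands still between calls to the robot, and variables do not carry over. Pictures are saved under pics/ and viewed, at most 10 in all, crops included, and the job is handed in when it is done.

Besides the shell and the picture viewer there is one more tool, called after "Emit:" by a JSON object that holds its "api" and its "payload". move_arm: Moves the arm, as the interface text tells. Its arguments: {"type":"object","properties":{"series":{"type":"array","items":{"type":"array","items":{"type":"number"}}}},"required":["series"]}

```bash
mkdir -p pics; cat > h.py <<'E'
import numpy as np, cv2
from bench import arm, cams, job
def save(n,f):
    p,d=cams.get_image(n); cv2.imwrite('pics/'+f,p[:,:,::-1]); return p,d
def cloud(n,d):
    c=cams.calibration(n); H,W=d.shape
    f=H/2/np.tan(np.radians(c['fovy'])/2)
    u,v=np.meshgrid(np.arange(W),np.arange(H))
    xd=(u-c['cx'])/f; yd=(v-c['cy'])/f
    x,y=xd.copy(),yd.copy()
    for _ in range(20):
        s=1+c['k1']*(x*x+y*y); x,y=xd/s,yd/s
    P=np.stack([x*d,y*d,d],-1)-np.array(c['t'])
    return P@np.array(c['R'])   # R^T (P-t)
E
python3 - <<'E'
from h import *
for n in('scene','top'):
    p,d=save(n,n+'0.png'); np.savez('/tmp/'+n,p=p,d=d); c=cams.calibration(n); print(n,c)
s=arm.get_state(); print(s)
E
```

```text
scene {'fovy': 52.415761815718916, 'cx': 254.3503762504213, 'cy': 189.60064915925636, 'k1': -0.09266802499145693, 'R': array([[-0.82030668,  0.57192291, -0.00106105],
       [ 0.45145637,  0.64638082, -0.61512517],
       [-0.35111834, -0.5050703 , -0.78842875]]), 't': array([ 467.21177951, -225.82023167, 1201.93063678])}
top {'fovy': 53.99378020341023, 'cx': 257.10823597480385, 'cy': 188.0106708532985, 'k1': -0.07632857556700692, 'R': array([[ 0.02770691, -0.99931869,  0.02438196],
       [-0.99946042, -0.0281248 , -0.01696651],
       [ 0.01764069, -0.02389872, -0.99955873]]), 't': array([-40.80524315, 576.77162315, 842.73632776])}
{'clock': 0.1, 'q': array([ 1.09490384e+00,  8.79270470e-02,  1.37209962e+00,  1.32612986e-05,
        1.68358885e+00, -1.03097540e-01]), 'qvel': array([ 0.00126688, -0.00374751, -0.00072146,  0.00054594,  0.00099872,
       -0.00012072]), 'tau': array([ 2.69946526e-03, -3.53012180e+01, -3.14220142e+01, -1.01357523e-04,
        7.87741301e-03, -3.04214680e-06]), 'eef_pos': array([200.11857733, 511.83185015, 230.23282597]), 'orientation': array([ 1.85319158e-01,  9.82677865e-01, -9.67463038e-04, -2.95046723e-04]), 'wrist_force': array([-0.75701857, -0.49900464, -0.41519896]), 'torque': array([ 0.01197682, -0.03177951,  0.00828172]), 'gripper_force': 0.0, 'opening': 85.59722375198477}
```

View pics/scene0.png

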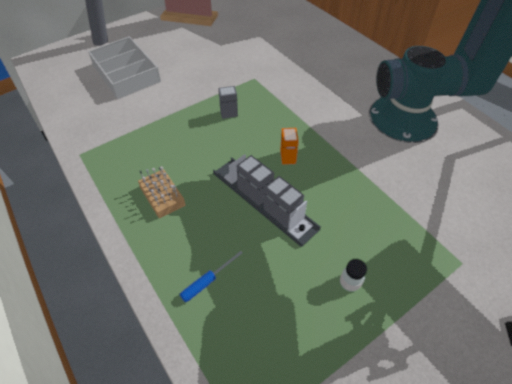

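View pics/top0.png

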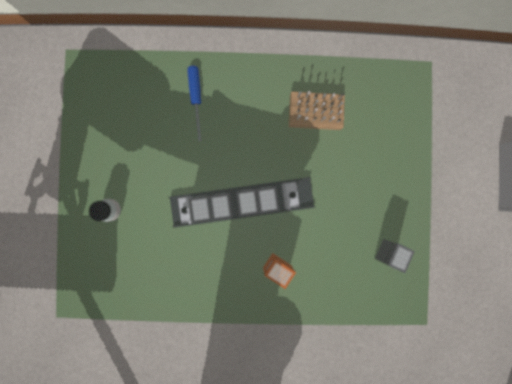

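The scene view shows the row at (270,190), the loose grey cassette at (229,100), the orange look-alike at (289,145) and the jar at (354,275). In the top view the row tops are at (200,209), (221,207), (248,203) and (268,200), with bookends near (184,211) and (291,195). The loose cassette is at (400,257).

```bash
cat >> h.py <<'E'
def tops(P,zlo=80,zhi=110,region=None):
    z=P[...,2]; m=((z>zlo)&(z<zhi)).astype(np.uint8)
    n,l,st,ce=cv2.connectedComponentsWithStats(m,connectivity=4)
    for i in range(1,n):
        if st[i,4]<40: continue
        q=P[l==i]; r=cv2.minAreaRect(q[:,:2].astype(np.float32))
        print(ce[i].round(1),st[i,4],'z',np.median(q[:,2]).round(1),'ctr',np.round(r[0],1),'size',np.round(r[1],1),'ang',round(r[2],2))
E
python3 - <<'E'
from h import *
z=np.load('/tmp/top.npz'); P=cloud('top',z['d'])
tops(P,82,110); print('---60-82');tops(P,62,82); print('low')
print('table',np.median(P[300:310,150:200,2]))
# grey-level lid masks, rays to z=96 / 90
g=z['p'].astype(int); bright=((g.min(-1)>95)&(P[...,2]>80)).astype(np.uint8)
n,l,st,ce=cv2.connectedComponentsWithStats(bright,connectivity=4)
for i in range(1,n):
    if st[i,4]<30: continue
    q=P[l==i]; r=cv2.minAreaRect(q[:,:2].astype(np.float32)); print('B',ce[i].round(1),st[i,4],np.median(q[:,2]).round(1),np.round(r[0],1),np.round(r[1],1),round(r[2],2))
im=cv2.resize(z['p'][165:240,160:325,::-1],None,fx=4.8,fy=4.8,interpolation=cv2.INTER_NEAREST); cv2.imwrite('pics/c1.png',im)
# tray lip
r=((P[...,2]>3)&(P[...,2]<25)&(g.max(-1)<70)); r[:, :165]=0; r[:,320:]=0; r[:175]=0; r[230:]=0
q=P[r]; rr=cv2.minAreaRect(q[:,:2].astype(np.float32)); print('tray',rr,len(q))
E
```

```text
[257.9 201.2] 977 z 96.0 ctr [549.2 -24.7] size [50.1 81.2] ang 9.08
[210.3 207.6] 995 z 96.1 ctr [534.9  70.1] size [50.1 82.1] ang 9.07
[400.4 257.6] 464 z 89.8 ctr [ 439.6 -324. ] size [41.  49.9] ang 66.82
[279.7 273.3] 488 z 89.9 ctr [403.9 -73.7] size [49.8 40.5] ang 56.63
---60-82
[287.3 196. ] 69 z 79.1 ctr [562.6 -86. ] size [52.   4.2] ang 9.88
[188.5 209.5] 86 z 78.4 ctr [528.4 117.7] size [55.9  4.5] ang 10.35
[ 98.9 210.3] 376 z 74.3 ctr [520.4 305.2] size [43.4 41.8] ang 22.87
[389.4 253.3] 94 z 71.6 ctr [ 447.  -306.2] size [ 2.8 49.4] ang 66.72
low
table 0.38584765202116544
B [267.4 199.6] 350 96.2 [551.4 -34.1] [43.1 53.9] 11.06
B [247.3 202.2] 354 96.1 [547.1  -3.6] [43.3 33.3] 8.69
B [220.3 206.5] 351 96.2 [537.   50.4] [43.5 33.3] 9.41
B [199.8 209. ] 361 96.3 [537.5  50.3] [ 43.7 116.3] 9.43
B [401.5 258.1] 409 90.0 [ 502.3 -175.9] [363.   48.9] 67.17
B [280.1 273.9] 301 90.1 [468.  -36.1] [195.4  41.9] 30.61
tray ((546.7448120117188, 8.001235961914062), (66.070556640625, 312.39764404296875), 9.332560539245605) 633
```

View pics/c1.png

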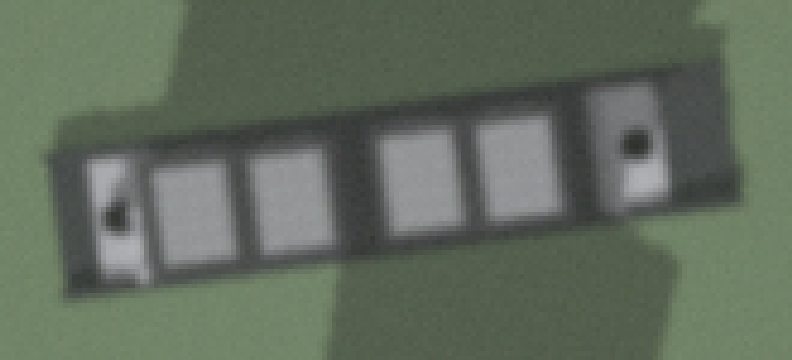

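The lid positions fit: z 96 on the tray and 90 on the bench, sizes 40x50, gap about 14.5 mm. The row's yaw is about 9.1°. Next I plan the approach above case_2.

```bash
cat >> h.py <<'E'
def phi(s):
    x,y,z,w=s['orientation']; return np.arctan2(w*w-x*x+y*y-z*z,2*(x*y-w*z))
def plan(T,ph_deg,n):
    s=arm.get_state(); p=s['eef_pos']; f=phi(s); d=(np.array(T)-p)/n/10
    df=(np.radians(ph_deg)-f)/n
    print('at',p.round(1),'phi',np.degrees(f).round(2),'F',s['wrist_force'].round(1),'open',round(s['opening'],1),'t',s['clock'])
    for i in range(n):
        print([round(float(v),2) for v in (-np.sin(f)*d[0]+np.cos(f)*d[1],np.cos(f)*d[0]+np.sin(f)*d[1],-d[2])]+[round(float(-df),3)]); f+=df
E
python3 -c "
from h import *
plan((538.1,50.2,150),9.07,15)"
```

```text
at [200.1 511.8 230.2] phi 68.64 F [-0.8 -0.5 -0.4] open 85.6 t 0.1
[-3.22, -2.05, 0.53, 0.069]
[-3.35, -1.82, 0.53, 0.069]
[-3.47, -1.58, 0.53, 0.069]
[-3.57, -1.34, 0.53, 0.069]
[-3.66, -1.09, 0.53, 0.069]
[-3.72, -0.83, 0.53, 0.069]
[-3.77, -0.57, 0.53, 0.069]
[-3.8, -0.31, 0.53, 0.069]
[-3.81, -0.04, 0.53, 0.069]
[-3.81, 0.22, 0.53, 0.069]
[-3.78, 0.48, 0.53, 0.069]
[-3.74, 0.74, 0.53, 0.069]
[-3.68, 1.0, 0.53, 0.069]
[-3.6, 1.25, 0.53, 0.069]
[-3.51, 1.5, 0.53, 0.069]
```

Emit:
{"api": "move_arm", "payload": {"series": [[-3.2, -2.05, 0.5, 0.07, 0], [-3.35, -1.8, 0.5, 0.07, 0], [-3.5, -1.6, 0.5, 0.07, 0], [-3.6, -1.35, 0.5, 0.07, 0], [-3.65, -1.1, 0.5, 0.07, 0]]}}

```text
clock: 0.72
eef_pos: [313.2, 356.5, 205.6]
orientation: [0.355, 0.935, -0.0, -0.0]
wrist_force: [0.3, 1.0, 0.4]
opening: 85.1
gripper_force: 0.0
```

Emit:
{"api": "move_arm", "payload": {"series": [[-3.7, -0.8, 0.5, 0.07, 0], [-3.8, -0.6, 0.5, 0.07, 0], [-3.8, -0.3, 0.5, 0.07, 0], [-3.8, 0, 0.5, 0.07, 0], [-3.8, 0.2, 0.5, 0.07, 0]]}}

```text
clock: 1.35
eef_pos: [425.2, 202.5, 180.6]
orientation: [0.512, 0.859, -0.0, -0.0]
wrist_force: [0.2, 0.8, 0.6]
opening: 85.4
gripper_force: 0.0
```

```bash
python3 -c "
from h import *
plan((538.1,50.2,150),9.07,5)"
```

```text
at [425.2 202.5 180.6] phi 28.4 F [0.2 0.8 0.6] open 85.4 t 1.35
[-3.75, 0.54, 0.61, 0.067]
[-3.71, 0.79, 0.61, 0.067]
[-3.65, 1.04, 0.61, 0.067]
[-3.57, 1.28, 0.61, 0.067]
[-3.48, 1.52, 0.61, 0.067]
```

Emit:
{"api": "move_arm", "payload": {"series": [[-3.75, 0.54, 0.6, 0.067, 0], [-3.7, 0.8, 0.6, 0.067, 0], [-3.65, 1.04, 0.6, 0.067, 0], [-3.57, 1.28, 0.6, 0.067, 0], [-3.48, 1.52, 0.6, 0.067, 0]]}}

```text
clock: 1.98
eef_pos: [538.7, 50.8, 150.5]
orientation: [0.648, 0.762, -0.0, -0.0]
wrist_force: [-0.1, 0.7, 0.9]
opening: 85.5
gripper_force: 0.0
```

```bash
python3 -c "
from h import *
plan((538.1,50.2,52),9.07,1)"
```

```text
at [538.7  50.8 150.5] phi 9.2 F [-0.1  0.7  0.9] open 85.5 t 1.975
[-0.05, -0.06, 9.85, 0.002]
```

Emit:
{"api": "move_arm", "payload": {"series": [[-0.05, -0.05, 2.5, 0.002, 0], [0, 0, 2.5, 0, 0], [0, 0, 2.3, 0, 0], [0, 0, 1.5, 0, 0], [0, 0, 1.0, 0, 0]]}}

```text
clock: 2.6
eef_pos: [537.6, 51.3, 52.3]
orientation: [0.648, 0.762, -0.0, -0.0]
wrist_force: [-0.3, -0.2, -0.2]
opening: 85.0
gripper_force: 0.0
```

Emit:
{"api": "move_arm", "payload": {"series": [[0, 0, 0, 0, 60], [0, 0, 0, 0, 90], [0, 0, 0, 0, 120], [0, 0, 0, 0, 150], [0, 0, 0, 0, 150]]}}

```text
clock: 3.22
eef_pos: [538.8, 51.3, 54.5]
orientation: [0.648, 0.762, 0.001, 0.001]
wrist_force: [0.1, 0.2, 5.3]
opening: 49.4
gripper_force: 62.4
```

Emit:
{"api": "move_arm", "payload": {"series": [[0, 0, -0.2, 0, 150], [0, 0, -0.2, 0, 150], [0, 0, 0, 0, 150]]}}

```text
clock: 3.6
eef_pos: [537.6, 51.3, 56.9]
orientation: [0.648, 0.762, -0.0, -0.0]
wrist_force: [-0.3, -0.7, -0.4]
opening: 49.2
gripper_force: 62.0
```

Emit:
{"api": "move_arm", "payload": {"series": [[0, 0, -0.15, 0, 150], [0, 0, 0, 0, 150], [0.1, 0, 0, 0, 150], [0.1, 0, 0, 0, 150], [0.1, 0, 0, 0, 150]]}}

```text
clock: 4.22
eef_pos: [537.5, 54.2, 58.8]
orientation: [0.648, 0.762, -0.0, 0.0]
wrist_force: [-0.0, 0.0, -1.7]
opening: 49.7
gripper_force: 62.0
```

```bash
python3 - <<'E'
from h import *
p,d=cams.get_image('top'); P=cloud('top',d); tops(P,84,100)
s=arm.get_state(); print(s['eef_pos'],s['wrist_force'])
E
```

```text
[264.1 200.7] 675 z 95.9 ctr [551.1 -36.5] size [50.  57.6] ang 9.03
[400.7 257.8] 453 z 90.1 ctr [ 439.8 -324.5] size [40.7 49. ] ang 66.69
[279.8 273.4] 489 z 90.0 ctr [403.9 -73.8] size [48.9 41.5] ang 58.39
[537.41485985  54.34105653  58.74824279] [ 0.17734387 -0.24735985 -1.49322166]
```

Emit:
{"api": "move_arm", "payload": {"series": [[0.05, 0, 0, 0, 150], [0.05, 0, 0, 0, 150], [0.05, 0, 0, 0, 150], [0.05, 0, 0, 0, 150]]}}

```text
clock: 4.78
eef_pos: [537.1, 56.3, 58.8]
orientation: [0.648, 0.762, 0.0, -0.0]
wrist_force: [-0.5, -1.1, -1.9]
opening: 49.1
gripper_force: 62.0
```

Emit:
{"api": "move_arm", "payload": {"series": [[0.05, 0, 0, 0, 150], [0.05, 0, 0, 0, 150]]}}

```text
clock: 5.03
eef_pos: [537.0, 57.3, 58.8]
orientation: [0.648, 0.762, 0.0, -0.0]
wrist_force: [0.2, -0.5, -2.0]
opening: 49.7
gripper_force: 62.0
```

Emit:
{"api": "move_arm", "payload": {"series": [[0.05, 0, 0, 0, 150], [0.05, 0, 0, 0, 150]]}}

```text
clock: 5.28
eef_pos: [537.0, 57.6, 58.8]
orientation: [0.648, 0.762, -0.0, 0.001]
wrist_force: [0.2, -3.3, -1.4]
opening: 49.4
gripper_force: 62.0
```

Emit:
{"api": "move_arm", "payload": {"series": [[0.05, 0, 0, 0, 150], [0, 0, 0, 0, 150]]}}

```text
clock: 5.52
eef_pos: [537.0, 57.6, 58.9]
orientation: [0.648, 0.762, -0.001, 0.001]
wrist_force: [1.6, -5.4, -2.3]
opening: 49.3
gripper_force: 62.1
```

Emit:
{"api": "move_arm", "payload": {"series": [[-0.1, 0, 0, 0, 150], [0, 0, 0.1, 0, 150], [0, 0, 0.1, 0, 150], [0, 0, 0, 0, 150]]}}

```text
clock: 6.02
eef_pos: [537.3, 57.7, 57.1]
orientation: [0.648, 0.762, 0.0, 0.0]
wrist_force: [0.9, -4.0, 0.8]
opening: 49.2
gripper_force: 62.1
```

Emit:
{"api": "move_arm", "payload": {"series": [[-0.1, 0, 0.05, 0, 150], [0, 0, 0, 0, 150], [0, 0, 0, 0, 100], [0, 0, 0, 0, 50], [0, 0, 0, 0, 0]]}}

```text
clock: 6.65
eef_pos: [537.2, 56.9, 56.5]
orientation: [0.648, 0.762, 0.0, 0.0]
wrist_force: [-1.4, -0.4, 1.0]
opening: 84.2
gripper_force: 0.0
```

Emit:
{"api": "move_arm", "payload": {"series": [[0, 0, 0, 0, 0], [0, 0, -1.5, 0, 0], [0, 0, -2.5, 0, 0], [0, 0, -2.5, 0, 0], [0, 0, -1.0, 0, 0]]}}

```text
clock: 7.28
eef_pos: [538.4, 56.7, 134.4]
orientation: [0.648, 0.762, 0.002, 0.002]
wrist_force: [0.4, 0.1, -0.1]
opening: 85.4
gripper_force: 0.0
```

```bash
python3 - <<'E'
from h import *
p,d=cams.get_image('top'); P=cloud('top',d); tops(P,84,100)
plan((546,-4.9,135),9.07,2)
E
```

```text
[263.1 200.8] 724 z 96.0 ctr [550.8 -34.4] size [49.9 61.4] ang 9.01
[400.5 257.7] 458 z 90.0 ctr [ 439.8 -324.6] size [42.1 49. ] ang 66.83
[279.8 273.5] 486 z 90.0 ctr [403.8 -73.5] size [49.1 41.1] ang 57.94
at [538.7  56.7 134.8] phi 9.22 F [0.5 0.1 0.1] open 85.5 t 7.325
[-3.1, -0.13, -0.01, 0.001]
[-3.1, -0.13, -0.01, 0.001]
```

Emit:
{"api": "move_arm", "payload": {"series": [[-3.1, -0.13, 0, 0.002, 0], [-3.1, -0.13, 0, 0.001, 0], [0, 0, 2.5, 0, 0], [0, 0, 2.5, 0, 0], [0, 0, 2.0, 0, 0]]}}

```text
clock: 7.95
eef_pos: [543.4, -5.0, 59.3]
orientation: [0.649, 0.761, -0.001, -0.001]
wrist_force: [0.3, -0.1, -0.7]
opening: 85.7
gripper_force: 0.0
```

Emit:
{"api": "move_arm", "payload": {"series": [[0, 0, 1.0, 0, 0], [0, 0, 0, 0, 60], [0, 0, 0, 0, 100], [0, 0, 0, 0, 130], [0, 0, 0, 0, 150]]}}

```text
clock: 8.57
eef_pos: [545.6, -5.0, 52.8]
orientation: [0.649, 0.761, 0.001, 0.001]
wrist_force: [1.1, -0.4, 3.4]
opening: 49.3
gripper_force: 62.4
```

Emit:
{"api": "move_arm", "payload": {"series": [[0, 0, 0, 0, 150], [0, 0, -0.2, 0, 150], [0, 0, -0.2, 0, 150], [0, 0, -0.15, 0, 150], [0, 0, 0, 0, 150]]}}

```text
clock: 9.2
eef_pos: [543.9, -4.9, 56.4]
orientation: [0.649, 0.761, -0.0, -0.001]
wrist_force: [0.4, -0.3, -2.4]
opening: 49.2
gripper_force: 62.4
```

Emit:
{"api": "move_arm", "payload": {"series": [[-0.2, 0, 0, 0, 150], [-0.3, 0, 0, 0, 150], [-0.3, 0, 0, 0, 150], [-0.3, 0, 0, 0, 150], [-0.3, 0, 0, 0, 150]]}}

```text
clock: 9.82
eef_pos: [546.6, -19.0, 56.7]
orientation: [0.649, 0.761, -0.0, -0.0]
wrist_force: [-1.4, 0.8, -2.4]
opening: 49.1
gripper_force: 62.6
```

Emit:
{"api": "move_arm", "payload": {"series": [[-0.1, 0, 0, 0, 150], [-0.1, 0, 0, 0, 150], [-0.1, 0, 0, 0, 150]]}}

```text
clock: 10.2
eef_pos: [547.1, -21.7, 56.8]
orientation: [0.649, 0.761, 0.0, -0.0]
wrist_force: [-0.1, 0.9, -1.9]
opening: 49.2
gripper_force: 62.6
```

Emit:
{"api": "move_arm", "payload": {"series": [[-0.05, 0, 0, 0, 150], [-0.05, 0, 0, 0, 150], [-0.05, 0, 0, 0, 150]]}}

```text
clock: 10.58
eef_pos: [547.3, -23.2, 56.8]
orientation: [0.649, 0.761, 0.0, -0.0]
wrist_force: [-0.0, 0.8, -2.6]
opening: 49.4
gripper_force: 62.6
```

Emit:
{"api": "move_arm", "payload": {"series": [[-0.05, 0, 0, 0, 150], [-0.05, 0, 0, 0, 150]]}}

```text
clock: 10.82
eef_pos: [547.5, -24.2, 56.8]
orientation: [0.649, 0.761, 0.0, 0.0]
wrist_force: [-0.3, 1.2, -1.9]
opening: 49.3
gripper_force: 62.6
```

Emit:
{"api": "move_arm", "payload": {"series": [[-0.05, 0, 0, 0, 150], [-0.05, 0, 0, 0, 150]]}}

```text
clock: 11.08
eef_pos: [547.6, -25.2, 56.8]
orientation: [0.649, 0.761, 0.0, -0.0]
wrist_force: [-0.3, 0.3, -2.5]
opening: 49.6
gripper_force: 62.6
```

```bash
python3 - <<'E'
from h import *
p,d=cams.get_image('top'); P=cloud('top',d); tops(P,84,100); print('-');tops(P,62,82)
E
```

```text
[200.4 208.2] 639 z 96.0 ctr [532.   87.5] size [50.4 58.7] ang 7.77
[400.6 257.8] 456 z 89.8 ctr [ 439.8 -324.3] size [40.1 49.8] ang 67.82
[275.9 271.7] 309 z 90.0 ctr [406.8 -69. ] size [37.6 41.5] ang 58.51
-
[ 98.9 210.3] 374 z 74.5 ctr [520.5 305.6] size [42.6 43. ] ang 13.25
[389.4 253.3] 90 z 72.0 ctr [ 446.9 -306.4] size [ 2.5 49.5] ang 67.58
[270.3 264.4] 40 z 69.9 ctr [417.7 -54.7] size [ 7.7 39.7] ang 47.65
```

Emit:
{"api": "move_arm", "payload": {"series": [[-0.05, 0, 0, 0, 150], [-0.05, 0, 0, 0, 150]]}}

```text
clock: 11.38
eef_pos: [547.8, -26.0, 56.8]
orientation: [0.649, 0.761, 0.0, -0.0]
wrist_force: [-0.1, 1.4, -2.5]
opening: 49.2
gripper_force: 62.6
```

Emit:
{"api": "move_arm", "payload": {"series": [[-0.05, 0, 0, 0, 150], [0, 0, 0, 0, 150]]}}

```text
clock: 11.62
eef_pos: [547.7, -26.0, 56.8]
orientation: [0.649, 0.761, 0.0, -0.0]
wrist_force: [-0.2, 2.7, -1.0]
opening: 49.4
gripper_force: 62.5
```

Emit:
{"api": "move_arm", "payload": {"series": [[-0.05, 0, 0, 0, 150], [0, 0, 0, 0, 150]]}}

```text
clock: 11.88
eef_pos: [547.7, -26.0, 56.8]
orientation: [0.649, 0.761, 0.001, -0.001]
wrist_force: [-1.1, 4.9, -1.4]
opening: 49.5
gripper_force: 62.5
```

Emit:
{"api": "move_arm", "payload": {"series": [[0.1, 0, 0, 0, 150], [0, 0, 0.1, 0, 150], [0, 0, 0.1, 0, 150], [0, 0, 0.05, 0, 150], [0, 0, 0, 0, 150]]}}

```text
clock: 12.5
eef_pos: [548.2, -26.0, 54.7]
orientation: [0.649, 0.761, 0.001, 0.0]
wrist_force: [-0.0, 4.8, 1.7]
opening: 49.1
gripper_force: 62.8
```

Emit:
{"api": "move_arm", "payload": {"series": [[0, 0, 0.05, 0, 150], [0, 0, 0, 0, 100], [0, 0, 0, 0, 50], [0, 0, 0, 0, 0], [0, 0, 0, 0, 0]]}}

```text
clock: 13.12
eef_pos: [547.8, -26.5, 53.8]
orientation: [0.649, 0.761, -0.0, 0.0]
wrist_force: [0.1, -1.2, 0.3]
opening: 85.7
gripper_force: 0.0
```

Emit:
{"api": "move_arm", "payload": {"series": [[0, 0, -1.5, 0, 0], [0, 0, -2.5, 0, 0], [0, 0, -3, 0, 0], [0, 0, -3, 0, 0], [0, 0, -2, 0, 0]]}}

```text
clock: 13.75
eef_pos: [548.6, -26.3, 177.2]
orientation: [0.649, 0.761, 0.001, 0.002]
wrist_force: [0.2, -0.1, -0.7]
opening: 85.8
gripper_force: 0.0
```

```bash
python3 - <<'E'
from h import *
p,d=cams.get_image('top'); P=cloud('top',d); tops(P,84,100); print('-');tops(P,62,82)
plan((439.7,-324.3,150),-23.0,8)
E
```

```text
[194.9 208.2] 367 z 96.1 ctr [530.7  97.6] size [49.9 36.4] ang 9.54
[400.6 257.8] 457 z 89.9 ctr [ 439.8 -324.6] size [41.9 48.9] ang 66.69
[279.8 273.4] 485 z 90.1 ctr [403.8 -73.9] size [49.9 40.5] ang 56.26
-
[ 98.8 210.3] 370 z 74.5 ctr [520.4 306. ] size [42.7 42.9] ang 13.88
[389.6 253. ] 95 z 72.0 ctr [ 448.1 -307.2] size [ 8.8 51.8] ang 58.36
[270.4 264.3] 40 z 69.9 ctr [418.6 -54.5] size [ 7.9 38.9] ang 46.84
at [549.9 -26.5 180. ] phi 9.06 F [ 1.4 -0.6  2.1] open 85.5 t 13.8
[-3.46, -1.95, 0.38, 0.07]
[-3.59, -1.7, 0.38, 0.07]
[-3.7, -1.44, 0.38, 0.07]
[-3.79, -1.18, 0.38, 0.07]
[-3.86, -0.92, 0.38, 0.07]
[-3.92, -0.64, 0.38, 0.07]
[-3.95, -0.37, 0.38, 0.07]
[-3.97, -0.09, 0.38, 0.07]
```

Emit:
{"api": "move_arm", "payload": {"series": [[-3.45, -1.95, 0.4, 0.07, 0], [-3.6, -1.7, 0.4, 0.07, 0], [-3.7, -1.45, 0.4, 0.07, 0], [-3.8, -1.2, 0.4, 0.07, 0], [-3.85, -0.9, 0.4, 0.07, 0]]}}

```text
clock: 14.42
eef_pos: [478.3, -213.5, 154.1]
orientation: [0.772, 0.635, 0.0, 0.0]
wrist_force: [0.3, -0.6, 0.1]
opening: 85.2
gripper_force: 0.0
```

Emit:
{"api": "move_arm", "payload": {"series": [[-3.9, -0.65, 0.4, 0.07, 0], [-3.95, -0.35, 0.4, 0.07, 0], [-3.95, -0.1, 0.4, 0.07, 0], [0, 0, 0, 0, 0]]}}

```text
clock: 14.92
eef_pos: [436.3, -325.7, 141.6]
orientation: [0.835, 0.55, -0.0, -0.0]
wrist_force: [-0.3, 0.5, 0.0]
opening: 85.5
gripper_force: 0.0
```

```bash
python3 - <<'E'
from h import *
p,d=cams.get_image('top'); P=cloud('top',d); tops(P,84,100); print('-');tops(P,62,82)
plan((439.7,-324.3,47),-23.2,1)
E
```

```text
[267.8 200.4] 963 z 95.9 ctr [551.4 -45.4] size [51.6 80.8] ang 11.04
[207.5 208.1] 986 z 96.0 ctr [533.5  75.8] size [51.1 80.7] ang 8.88
[400.6 257.8] 455 z 89.9 ctr [ 439.4 -324.3] size [40.7 49.9] ang 66.63
[279.8 273.4] 488 z 89.9 ctr [403.8 -73.6] size [49.9 40.9] ang 55.98
-
[ 98.8 210.4] 373 z 74.3 ctr [520.3 305.6] size [42.5 42.3] ang 17.18
[389.7 252.8] 95 z 72.5 ctr [ 448.3 -307.2] size [ 9.5 52. ] ang 57.67
at [ 437.  -324.3  141.7] phi -23.14 F [-0.2  0.3  0.6] open 85.4 t 14.975
[0.11, 0.25, 9.47, 0.001]
```

Emit:
{"api": "move_arm", "payload": {"series": [[0.1, 0.25, 2.4, 0.001, 0], [0, 0, 2.5, 0, 0], [0, 0, 2.5, 0, 0], [0, 0, 1.3, 0, 0], [0, 0, 0.5, 0, 0]]}}

```text
clock: 15.6
eef_pos: [440.4, -322.8, 49.4]
orientation: [0.834, 0.552, 0.0, -0.0]
wrist_force: [0.4, -1.0, 0.5]
opening: 85.3
gripper_force: 0.0
```

Emit:
{"api": "move_arm", "payload": {"series": [[0, 0, 0, 0, 50], [0, 0, 0, 0, 90], [0, 0, 0, 0, 120], [0, 0, 0, 0, 150], [0, 0, 0, 0, 150]]}}

```text
clock: 16.23
eef_pos: [440.8, -324.3, 51.1]
orientation: [0.834, 0.551, 0.0, 0.001]
wrist_force: [-1.3, 0.9, 5.3]
opening: 49.7
gripper_force: 62.7
```

```bash
python3 - <<'E'
from h import *
plan((439.5,-324.4,180),-23.2,1)
E
```

```text
at [ 440.8 -324.3   51.1] phi -23.1 F [-1.3  0.9  5.3] open 49.7 t 16.225
[-0.06, -0.12, -12.89, 0.002]
```

Emit:
{"api": "move_arm", "payload": {"series": [[0, 0, -0.5, 0, 150], [0, 0, -1.5, 0, 150], [0, 0, -3.5, 0, 150], [0, 0, -4, 0, 150], [0, 0, -3.5, 0, 150]]}}

```text
clock: 16.85
eef_pos: [440.2, -323.7, 181.8]
orientation: [0.834, 0.551, 0.0, 0.0]
wrist_force: [0.1, -0.6, -1.5]
opening: 49.3
gripper_force: 62.3
```

```bash
python3 - <<'E'
from h import *
plan((543.8,16.1,180),9.07,10)
E
```

```text
at [ 440.2 -323.7  181.8] phi -23.09 F [ 0.1 -0.6 -1.5] open 49.3 t 16.85
[3.53, -0.38, 0.02, -0.056]
[3.55, -0.18, 0.02, -0.056]
[3.55, 0.02, 0.02, -0.056]
[3.55, 0.22, 0.02, -0.056]
[3.53, 0.42, 0.02, -0.056]
[3.5, 0.61, 0.02, -0.056]
[3.46, 0.81, 0.02, -0.056]
[3.41, 1.0, 0.02, -0.056]
[3.35, 1.19, 0.02, -0.056]
[3.27, 1.38, 0.02, -0.056]
```

Emit:
{"api": "move_arm", "payload": {"series": [[3.53, -0.4, 0, -0.056, 150], [3.55, -0.2, 0, -0.056, 150], [3.55, 0, 0, -0.056, 150], [3.55, 0.2, 0, -0.056, 150], [3.53, 0.4, 0, -0.056, 150]]}}

```text
clock: 17.48
eef_pos: [491.3, -152.3, 180.3]
orientation: [0.749, 0.663, 0.0, 0.0]
wrist_force: [-0.8, 0.6, -2.4]
opening: 49.6
gripper_force: 62.4
```

Emit:
{"api": "move_arm", "payload": {"series": [[3.5, 0.6, 0, -0.056, 150], [3.46, 0.8, 0, -0.056, 150], [3.4, 1.0, 0, -0.056, 150], [3.35, 1.2, 0, -0.056, 150], [3.25, 1.4, 0, -0.056, 150]]}}

```text
clock: 18.1
eef_pos: [543.3, 17.3, 180.3]
orientation: [0.649, 0.761, 0.0, 0.0]
wrist_force: [0.7, -0.1, -1.6]
opening: 49.7
gripper_force: 62.3
```

Emit:
{"api": "move_arm", "payload": {"series": [[0, 0, 0, 0, 150], [0, 0, 0, 0, 150]]}}

```text
clock: 18.35
eef_pos: [543.0, 15.8, 179.9]
orientation: [0.65, 0.76, -0.0, 0.0]
wrist_force: [-0.9, 1.3, -1.3]
opening: 49.7
gripper_force: 62.6
```

```bash
python3 - <<'E'
from h import *
plan((543.8,16.1,155),9.07,1)
p,d=save('scene','s2.png'); P=cloud('scene',d); 
im=cv2.resize(p[60:260,190:340,::-1],None,fx=3,fy=3,interpolation=cv2.INTER_CUBIC); cv2.imwrite('pics/s2c.png',im)
p,d=cams.get_image('top'); P=cloud('top',d); tops(P,84,100)
E
```

```text
at [543.   15.8 179.9] phi 8.98 F [-0.9  1.3 -1.3] open 49.7 t 18.35
[0.02, 0.08, 2.49, -0.002]
[288.5 275.7] 113 z 89.9 ctr [396.7 -87.2] size [19.6 36.8] ang 59.29
```

View pics/s2c.png

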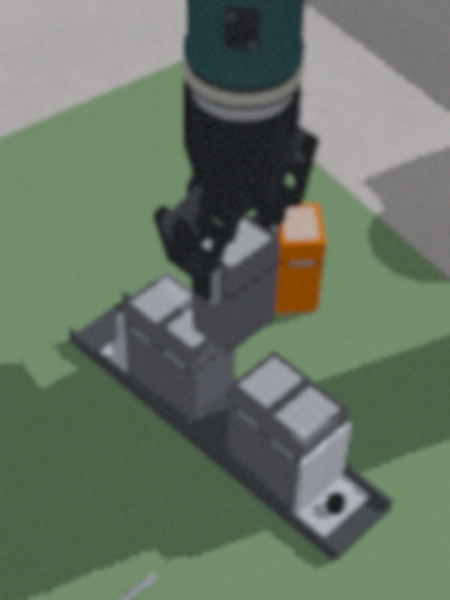

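The picture shows the held cassette upright above the gap (crop about (235,290)), with the pairs against their bookends. I'll check its offset along the row in the scene depth.

```bash
python3 - <<'E'
from h import *
p,d=cams.get_image('scene'); P=cloud('scene',d)
a=np.radians(9.07); s=P[...,1]*np.cos(a)-P[...,0]*np.sin(a); t=P[...,0]*np.cos(a)+P[...,1]*np.sin(a); z=P[...,2]
def rep(n,m): print(n,m.sum(), 's pct',np.percentile(s[m],[1,5,25,50,75,95,99]).round(1),'t',np.percentile(t[m],[1,50,99]).round(1))
top=(abs(z-96)<2.5)&(abs(t-539)<30)
rep('A top',top&(s>-60)&(s<40)); rep('B top',top&(s<-85)&(s>-180))
mid=(abs(t-539)<18)
rep('c3 face',mid&(z>40)&(z<88)&(s>-98)&(s<-80))
rep('held face',mid&(z>132)&(z<150)&(s>-65)&(s<-35))
rep('c1 face',mid&(z>84)&(z<92)&(s>15)&(s<45))
h=(z>125)&(z<150)&(abs(s+70)<30); rep('held all',h)
print('z held',np.percentile(z[mid&(z>110)&(s>-65)&(s<-40)],[0,1,5]))
# face yaw: fit s vs t on faces
for n,m in(('c3',mid&(z>40)&(z<88)&(s>-98)&(s<-85)),('held',mid&(z>135)&(z<150)&(s>-56)&(s<-44))):
    if m.sum()>20: print(n,'yaw dev deg',np.degrees(np.polyfit(t[m],s[m],1)[0]))
E
```

```text
A top 567 s pct [-47.8 -44.7 -27.   -7.7  13.2  28.5  31.3] t [513.6 540.4 564.7]
B top 345 s pct [-170.7 -168.6 -155.8 -139.8 -121.3  -95.6  -90.6] t [516.9 547.8 565.4]
c3 face 108 s pct [-93.  -92.4 -91.8 -91.3 -90.8 -89.9 -89.4] t [522.  542.1 555.9]
held face 47 s pct [-53.1 -52.7 -52.  -51.8 -51.3 -50.6 -50.3] t [523.7 540.3 556.4]
c1 face 19 s pct [30.3 30.3 30.5 31.3 31.4 31.9 31.9] t [523.4 537.8 556.1]
held all 246 s pct [-96.3 -91.5 -76.5 -59.7 -51.9 -48.1 -42.7] t [ 27.6 532.3 564.3]
z held [128.95667147 131.07768938 141.25991731]
c3 yaw dev deg -0.10649933426149673
held yaw dev deg 0.5145257843789032
```

Emit:
{"api": "move_arm", "payload": {"series": [[0.12, 0.08, 0.5, 0, 150], [0, 0, 1.5, 0, 150], [0, 0, 0.5, 0, 150], [0, 0, 0, 0, 150]]}}

```text
clock: 19.0
eef_pos: [543.1, 17.4, 153.5]
orientation: [0.65, 0.76, -0.001, -0.001]
wrist_force: [0.8, 0.3, -1.7]
opening: 49.6
gripper_force: 62.6
```

```bash
python3 - <<'E'
from h import *
a=np.radians(9.07)
acc=[]
for k in range(4):
    p,d=cams.get_image('scene'); P=cloud('scene',d)
    s=P[...,1]*np.cos(a)-P[...,0]*np.sin(a); t=P[...,0]*np.cos(a)+P[...,1]*np.sin(a); z=P[...,2]
    mid=(abs(t-539)<18)
    f=[np.median(s[m]) for m in(mid&(z>40)&(z<88)&(s>-98)&(s<-80), mid&(z>108)&(z<150)&(s>-65)&(s<-35), mid&(z>84)&(z<93)&(s>22)&(s<40))]
    m=mid&(z>108)&(z<150)&(s>-56)&(s<-44); 
    acc.append(f+[np.degrees(np.polyfit(t[m],s[m],1)[0]),np.degrees(np.polyfit(z[m],s[m],1)[0]),m.sum()])
print(np.round(acc,2)); plan((543.8,16.1,100),9.07,1)
E
```

```text
[[-9.122e+01 -4.937e+01  3.098e+01  6.000e-01 -9.000e-02  1.210e+02]
 [-9.118e+01 -4.957e+01  3.100e+01  6.000e-01 -1.600e-01  1.170e+02]
 [-9.100e+01 -4.964e+01  3.094e+01 -2.100e-01  4.000e-02  1.190e+02]
 [-9.100e+01 -4.953e+01  3.111e+01  1.400e-01  6.400e-01  1.170e+02]]
at [544.1  17.4 155.3] phi 9.0 F [ 0.2  0.1 -2.8] open 49.2 t 19.2
[-0.13, -0.05, 5.53, -0.001]
```

Emit:
{"api": "move_arm", "payload": {"series": [[-0.05, 0, 0.3, 0, 150], [0, 0, 0.5, 0, 150], [0, 0, 0.5, 0, 150], [0, 0, 0.3, 0, 150], [0, 0, 0.2, 0, 150]]}}

```text
clock: 19.82
eef_pos: [543.8, 17.0, 136.4]
orientation: [0.649, 0.76, -0.0, -0.0]
wrist_force: [-0.6, 0.6, -1.5]
opening: 49.4
gripper_force: 62.6
```

Emit:
{"api": "move_arm", "payload": {"series": [[0, 0, 0.2, 0, 150], [0, 0, 0.3, 0, 150], [0, 0, 0.3, 0, 150], [0, 0, 0.2, 0, 150], [0, 0, 0, 0, 150]]}}

```text
clock: 20.45
eef_pos: [543.8, 17.0, 126.5]
orientation: [0.649, 0.76, -0.0, -0.0]
wrist_force: [-1.0, -0.2, -0.9]
opening: 49.5
gripper_force: 62.6
```

Emit:
{"api": "move_arm", "payload": {"series": [[0, 0, 0.4, 0, 150], [0, 0, 0.5, 0, 150], [0, 0, 0.5, 0, 150], [0, 0, 0.4, 0, 150], [0, 0, 0.2, 0, 150]]}}

```text
clock: 21.08
eef_pos: [543.7, 17.0, 106.3]
orientation: [0.649, 0.76, -0.0, -0.0]
wrist_force: [0.7, 0.7, -1.6]
opening: 49.2
gripper_force: 62.6
```

Emit:
{"api": "move_arm", "payload": {"series": [[0, 0, 0.5, 0, 150], [0, 0, 0.5, 0, 150], [0, 0, 0.5, 0, 150], [0, 0, 0.4, 0, 150], [0, 0, 0.2, 0, 150]]}}

```text
clock: 21.7
eef_pos: [543.7, 17.0, 85.4]
orientation: [0.649, 0.76, -0.0, -0.0]
wrist_force: [-0.0, 0.2, -1.8]
opening: 49.4
gripper_force: 62.6
```

Emit:
{"api": "move_arm", "payload": {"series": [[0, 0, 0.5, 0, 150], [0, 0, 0.5, 0, 150], [0, 0, 0.5, 0, 150], [0, 0, 0.3, 0, 150], [0, 0, 0.2, 0, 150]]}}

```text
clock: 22.32
eef_pos: [543.9, 16.9, 65.6]
orientation: [0.649, 0.76, -0.0, -0.0]
wrist_force: [-0.5, -0.5, -1.2]
opening: 49.5
gripper_force: 62.6
```

Emit:
{"api": "move_arm", "payload": {"series": [[0, 0, 0.2, 0, 150], [0, 0, 0.1, 0, 150], [0, 0, 0.1, 0, 150], [0, 0, 0.1, 0, 150], [0, 0, 0, 0, 150]]}}

```text
clock: 22.95
eef_pos: [543.9, 17.0, 60.8]
orientation: [0.649, 0.76, 0.0, -0.0]
wrist_force: [0.9, 0.1, -1.6]
opening: 49.3
gripper_force: 62.6
```

Emit:
{"api": "move_arm", "payload": {"series": [[0, 0, 0.1, 0, 150], [0, 0, 0.1, 0, 150], [0, 0, 0.05, 0, 150], [0, 0, 0.05, 0, 150], [0, 0, 0, 0, 150]]}}

```text
clock: 23.58
eef_pos: [543.9, 17.0, 57.7]
orientation: [0.649, 0.76, 0.0, -0.0]
wrist_force: [-0.0, -0.7, -1.7]
opening: 49.2
gripper_force: 62.6
```

Emit:
{"api": "move_arm", "payload": {"series": [[0, 0, 0.05, 0, 150], [0, 0, 0.05, 0, 150], [0, 0, 0, 0, 150]]}}

```text
clock: 23.95
eef_pos: [544.0, 16.9, 57.2]
orientation: [0.649, 0.76, 0.0, 0.0]
wrist_force: [-0.6, 0.2, 0.2]
opening: 49.3
gripper_force: 62.8
```

Contact with the floor begins at 57.2 mm, as expected. I seat it slightly, release and retreat.

Emit:
{"api": "move_arm", "payload": {"series": [[0, 0, 0.05, 0, 150], [0, 0, 0.05, 0, 150], [0, 0, 0, 0, 150]]}}

```text
clock: 24.32
eef_pos: [544.0, 16.9, 57.1]
orientation: [0.649, 0.76, 0.0, 0.0]
wrist_force: [-3.3, 0.0, 5.8]
opening: 49.6
gripper_force: 63.4
```

Emit:
{"api": "move_arm", "payload": {"series": [[0, 0, 0, 0, 110], [0, 0, 0, 0, 70], [0, 0, 0, 0, 30], [0, 0, 0, 0, 0], [0, 0, 0, 0, 0]]}}

```text
clock: 24.95
eef_pos: [543.9, 16.9, 55.6]
orientation: [0.649, 0.76, -0.0, -0.0]
wrist_force: [-1.3, 0.4, 0.7]
opening: 85.4
gripper_force: 0.0
```

Emit:
{"api": "move_arm", "payload": {"series": [[0, 0, -1.5, 0, 0], [0, 0, -2.5, 0, 0], [0, 0, -4, 0, 0], [0, 0, -4, 0, 0], [0, 0, -3, 0, 0]]}}

```text
clock: 25.58
eef_pos: [544.6, 16.9, 209.5]
orientation: [0.649, 0.76, 0.001, 0.002]
wrist_force: [0.1, -0.0, -0.1]
opening: 85.5
gripper_force: 0.0
```

Emit:
{"api": "move_arm", "payload": {"series": [[-4, -2, 0, 0, 0], [-4, -2, 0, 0, 0], [-4, -2, 0, 0, 0], [-4, -2, 0, 0, 0], [0, 0, 0, 0, 0]]}}

```text
clock: 26.2
eef_pos: [489.3, -156.2, 207.1]
orientation: [0.651, 0.759, -0.0, 0.001]
wrist_force: [0.8, 0.2, -0.0]
opening: 85.4
gripper_force: 0.0
```

```bash
python3 - <<'E'
from h import *
print(arm.get_state()['eef_pos'],arm.get_state()['wrist_force'])
p,d=cams.get_image('top'); P=cloud('top',d); tops(P,84,100); print('-'); tops(P,62,82)
cv2.imwrite('pics/t3.png',cv2.resize(p[165:240,160:325,::-1],None,fx=4.8,fy=4.8,interpolation=cv2.INTER_CUBIC))
p,d=cams.get_image('scene');cv2.imwrite('pics/s3.png',cv2.resize(p[60:260,190:340,::-1],None,fx=3,fy=3,interpolation=cv2.INTER_CUBIC))
E
```

```text
[ 489.27737716 -156.18754221  207.07372611] [ 0.84541077  0.21467308 -0.02240958]
[237.3 204.2] 2420 z 95.9 ctr [541.9  15.6] size [ 52.8 203.9] ang 8.81
[279.8 273.5] 484 z 90.1 ctr [403.8 -73.7] size [49.7 40.6] ang 56.32
-
[ 98.8 210.4] 370 z 74.4 ctr [520.4 305.7] size [42.8 42.9] ang 16.3
```

View pics/t3.png

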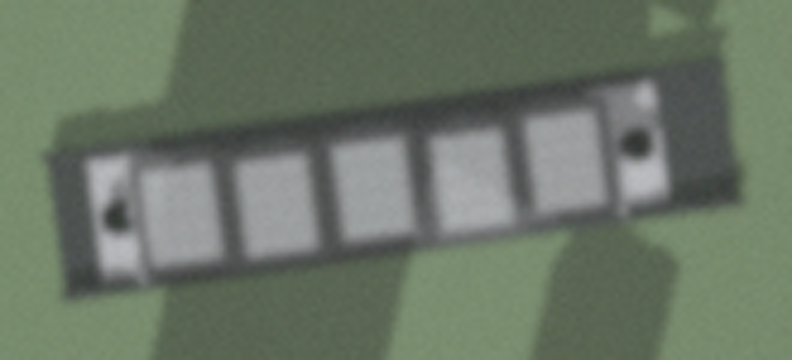

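View pics/s3.png

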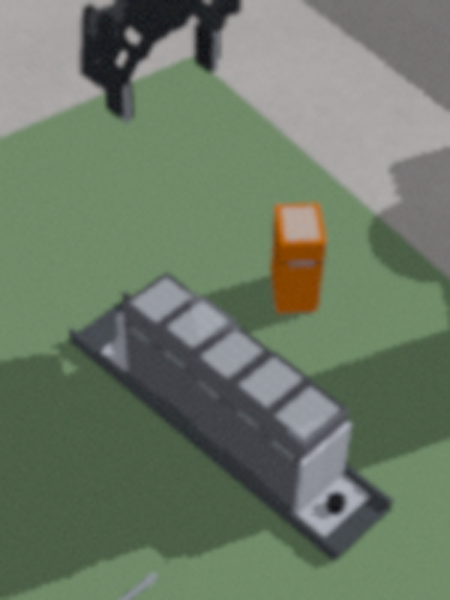

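Both pictures show five cassettes standing in one square row, all tops at z 96. In the top crop they sit at x = 180, 278, 373, 472 and 565. The bystanders have not moved, so I hand the job in.

```bash
python3 -c "
from bench import job
print(job.sign_off())"
```

```text
the job is handed in; nothing more can be done
None
```

The loose cassette now stands on the tray floor in the middle of the row, upright and square with two cassettes on each side. The gripper is clear, and the job was handed in at about 26 s.

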